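Demagnetise a pan of terminal blocks

TASK

Demagnetise this batch: put every black terminal block lying loose on and around the yellow and green discs into the steel pan while the pan stands on the blue disc, then slide the pan, without ever lifting it off the table, until it is centred on the yellow disc. With the pan standing there, wind the timer by its brass key, clockwise in several part turns, until the red pointer is well inside the green part of the dial; then slide the loaded pan on, again without lifting, until it is centred on the green disc, leaving the timer wound and the other things on the table where they are.

Things in the scene. Friction and masses are not known exactly. Their poses are not given: they have to be found in the camera images.
- pan_center (a point): round open steel pan, 170 mm outside diameter, 50 mm high, wall 4 mm, floor 5 mm thick, about 0.35 kg, standing upright on the table; this point is on its axis 25 mm above its underside. Its z axis is up; its -x axis points along its handle
- pan_handle (a point): black straight bar handle of the pan, 20 mm wide and 20 mm high, sticking out level from the pan's wall along the pan's -x axis, from 91 to 153 mm from the pan's axis, its underside 28 mm over the table; this point is in the middle of the bar's section, 118 mm from the pan's axis and 38 mm above the table; axes as the pan's
- block1_center (a point): black plastic terminal block with a row of four bright screws, 64 mm long (its x axis), 24 mm wide (y), 28 mm high (z), 60 g; the point is at its centre. It starts lying on its underside. Two to four of these four blocks are present in a run, the others are absent (None)
- block2_center (a point): black plastic terminal block with a row of four bright screws, 64 mm long (its x axis), 24 mm wide (y), 28 mm high (z), 60 g; the point is at its centre. It starts lying on its underside. Two to four of these four blocks are present in a run, the others are absent (None)
- block3_center (a point): black plastic terminal block with a row of four bright screws, 64 mm long (its x axis), 24 mm wide (y), 28 mm high (z), 60 g; the point is at its centre. It starts lying on its underside. Two to four of these four blocks are present in a run, the others are absent (None)
- block4_center (a point): black plastic terminal block with a row of four bright screws, 64 mm long (its x axis), 24 mm wide (y), 28 mm high (z), 60 g; the point is at its centre. It starts lying on its underside. Two to four of these four blocks are present in a run, the others are absent (None)
- blue_disc: flat blue disc painted on the table, 150 mm diameter with a white dot in the middle: loading place, where the pan starts; the origin is its centre, on the table top
- yellow_disc: flat yellow disc painted on the table, 150 mm diameter with a white dot in the middle: demagnetising place; the origin is its centre
- green_disc: flat green disc painted on the table, 150 mm diameter with a white dot in the middle: finished place; the origin is its centre
- key (a joint): winding key of the round grey timer (116 mm diameter, dial face 40 mm above the table, fixed to the table). Value in rad, growing as the key is turned clockwise seen from above, from 0 (unwound) to the stop at 4.75. The green part of the dial spans about 3.95 to 4.7. It takes about 0.1 to 0.15 N m to turn; it stays where it is let go
- key_grip (a point): on the upright axis of the key, at gripping height 80 mm above the table: the key's flat brass wing is an upright plate 56 mm long (the x axis of this point), 10 mm thick (y) and 34 mm high, from 60 to 94 mm above the table; its red end and the red pointer on the dial lie towards its -x. The axes turn with the key
- driver: screwdriver lying near the back, to be left alone; origin under its middle
- tape: yellow roll of tape, 90 mm diameter, 22 mm high, to be left alone; origin at the centre of its underside
- jar: amber jar, 60 mm diameter, 65 mm high, to be left alone; origin at the centre of its underside
- carton: closed white box 80 x 110 x 50 mm, to be left alone; origin at the centre of its underside
There are look-alikes about, which are no part of the job. Leave any purple look-alike of the part that bears block4_center alone.

How it is judged:
By the outcome, as a careful person would: the job done as asked, in the order asked, and still so for the second after the job is handed in, with the robot touching nothing.
Of block1, block2, block3, block4 only 2 to 4 are there at a start; the rules pass over those that are not, and their reading is None.
At some moment in a run one of pan, block1, block2, block3, block4 may be knocked a few centimetres aside while the robot is not near it.
Once in a run the grip may slacken for a moment while it holds something.
It also fails if it takes over 210 s, if anything falls off the work surface, if the arm or the gripper's body presses on something with over 40 N, if the wrist force passes 120 N, or if a joint passes its speed limit or range.

ROBOT

A 7-joint arm with a two-finger parallel gripper is mounted at the origin on the work surface. World frame = base frame: x ahead of the robot, y to its left, z up, the work surface at z = 0. Lengths are in m, angles in rad, forces in N, time in s.
With the tool pointing down it reaches from about 0.4 to 0.875 m from the base axis. Payload 6.5 kg.
Tool frame: the origin (TCP) lies at the very end of the fingers, on their centre line; the grasp point (between the pads) lies 19 mm behind it; z points along the fingers, y is the line along which they close (so a half turn about z gives the same grasp; the last joint's range is limited). The gripper opens to 88 mm and grips with 3 to 60 N. Pads are 18 mm wide; open, the fingers measure 123 mm over their backs; the gripper's body (75 mm by 187 mm) begins 45 mm behind the grasp point.
Start: joints at [-1.231, 0.536, -0.004, 1.538, 0.003, 1.067, -0.071], TCP at [0.257, 0.597, 0.239] pointing down, gripper open.
Joint ranges: [-2.7, 2.7], [-0.37, 2.16], [-1.27, 1.26], [0.24, 2.4], [-1.31, 4.45], [0.19, 1.91], [-2.76, 2.76]. Speed limits (rad/s): [2.39, 2.39, 3.14, 3.14, 3.14, 3.14, 3.14].

INTERFACE

Orientations are given as [roll, pitch, yaw] about the fixed x, y, z axes, in that order (R = Rz(yaw) Ry(pitch) Rx(roll)).
In Python, from rig import goto, move_l, move_joints, move_gripper, pause, inverse_kinematics, get_obs, read_camera, MotionError, close_job gives the robot as it stands. Calls block until the motion is done:
- goto(position, orientation): joint-space move of the TCP to a pose.
- move_l(position, frame=None, velocity=0.15, force_limit=None): straight line of the TCP; frame=None keeps the orientation; velocity is the mean speed in m/s. With force_limit (N) it stops when the force on the tool has changed by that much, and returns True; else False.
- move_joints(angles): joint-space move.
- move_gripper(opening): finger opening in m; the grip force is fixed at half the most; returns when the fingers have stopped.
- pause(seconds).
- inverse_kinematics(position, orientation): joint angles nearest the present ones, or None.
- get_obs(): the state.
- read_camera(name): name is "scene" or "top"; returns a dict with "image" (420x560x3 uint8, red, green, blue), "z_map" (420x560 float32, m along the optical axis (not along the pixel's ray), 0 where there is no reading), "K" (3x3 intrinsics, pixels), "R" (3x3) and "t" (3): a world point X has camera coordinates R X + t. Camera axes: x right, y down, z forward; pixel columns grow to the right and rows downward; lengths in m; the calibration is good to about 2 mm. A picture is of the moment at which its call begins.
A pose or a line that the arm cannot do raises MotionError and nothing moves.
- close_job(): hands the job in; it is judged then, once.
The state is a dict: "time_s": time; "joint_pos": joint angles; "qd": joint speeds; "effort": joint torques, N m; "ee_pos": TCP position; "tool_rot": TCP orientation; "ft_force": force on the tool from outside, world axes, zero at the start; "wrist_torque": the same for the moment, N m; "grip_width": finger opening in m; "grip_force": force on a finger pad.
Only numpy, scipy, OpenCV 4.12 (cv2) and the standard library are available. Lean on these libraries where they do the work, as an engineer would, in place of code of your own. Each camera call takes 0.05 s, during which the arm holds its last target. There are 200 camera calls.

## Working session

There is one attempt and no reset: what is moved stays moved. The work goes in short steps, each a Python script; the robot and the scene stay as the last script left them, time stands still between calls to the robot, and variables do not carry over. Pictures are saved under pics/ and viewed, at most 14 in all, crops included, and the job is handed in when it is done.

```bash
ls; mkdir -p pics
python3 - <<'E'
from rig import *
import cv2,numpy as np
for n in("scene","top"):
    c=read_camera(n); cv2.imwrite(f"pics/{n}0.png",cv2.resize(c["image"][:,:,::-1],(800,600),interpolation=cv2.INTER_CUBIC)); np.savez(f"{n}0.npz",**c)
    print(n,c["K"].round(1).tolist(),c["R"].round(3).tolist(),c["t"].round(3).tolist())
o=get_obs();print(o["time_s"],o["ee_pos"],o["tool_rot"],o["grip_width"])
E
```

```text
pics
scene [[497.6, 0.0, 270.1], [0.0, 497.6, 207.3], [0.0, 0.0, 1.0]] [[0.487, 0.873, 0.01], [0.495, -0.266, -0.827], [-0.72, 0.408, -0.562]] [-0.271, -0.209, 1.594]
top [[483.4, 0.0, 270.7], [0.0, 483.4, 211.3], [0.0, 0.0, 1.0]] [[-0.013, -1.0, 0.009], [-0.991, 0.011, -0.134], [0.134, -0.011, -0.991]] [0.003, 0.565, 1.163]
0.1 [0.25635738 0.59671042 0.23792077] [-3.14004344e+00  7.37644073e-05  2.73586335e+00] 0.08842619166625991
```

View pics/top0.png

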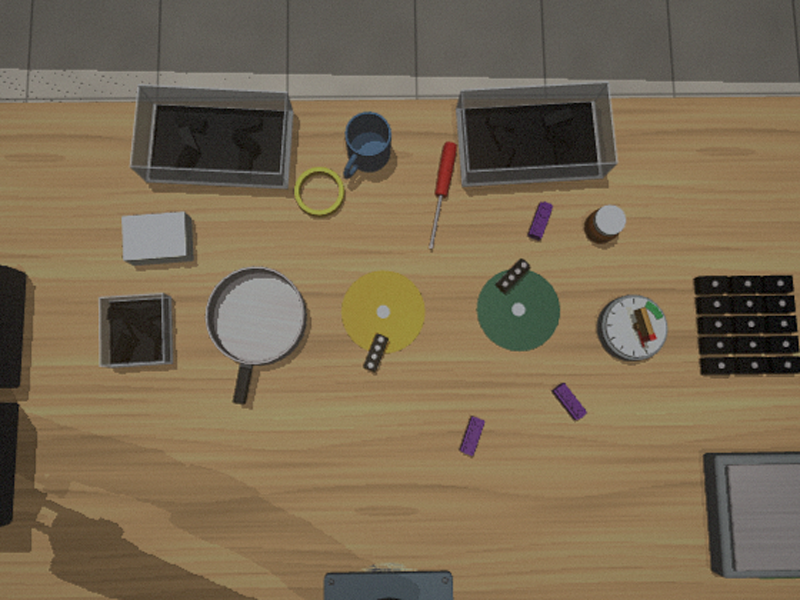

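View pics/scene0.png

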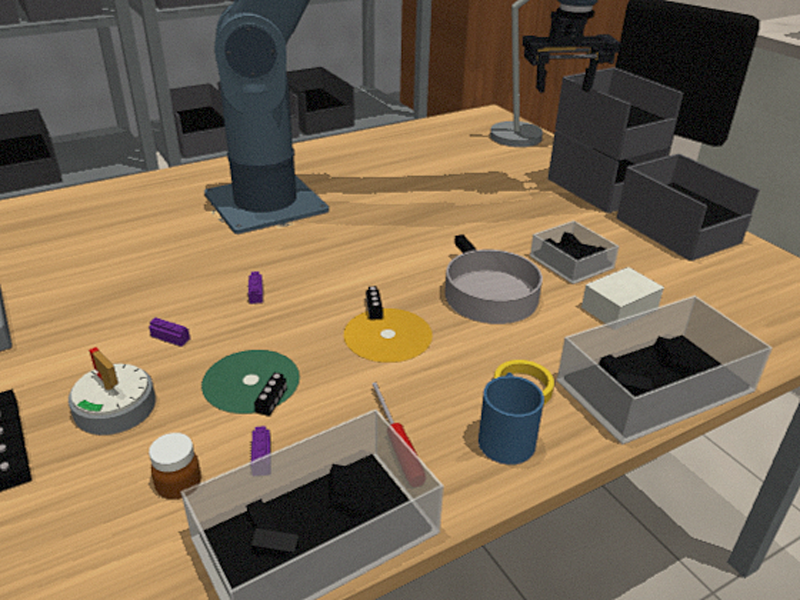

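Top view: two black blocks with bright screws, at (376,353) by the yellow disc and (513,275) on the green one. Purple look-alikes at (540,220), (569,401) and (472,437) are to be left alone. The pan is at (257,316) with its handle tip at (241,403), and the timer is at (634,328). I'll confirm in an enlarged crop.

```bash
cat > h.py <<'E'
from rig import *
import numpy as np, cv2
def world(c,uv,z):
    r=c["R"].T@np.linalg.inv(c["K"])@np.array([uv[0],uv[1],1.]); o=-c["R"].T@c["t"]
    return o+r*(z-o[2])/r[2]
def proj(c,p):
    q=c["K"]@(c["R"]@np.asarray(p,float)+c["t"]); return q[:2]/q[2]
def cloud(c):
    v,u=np.mgrid[:420,:560]; z=c["z_map"]
    P=np.stack([(u-c["K"][0,2])/c["K"][0,0]*z,(v-c["K"][1,2])/c["K"][1,1]*z,z],-1)
    return (P-c["t"])@c["R"]
def rect(xy):
    (cx,cy),(w,h),a=cv2.minAreaRect(np.float32(xy)*1000)
    if w<h: a+=90
    return np.array([cx,cy])/1000,sorted((w,h)),(np.radians(a)+np.pi/2)%np.pi-np.pi/2
def blobs(c,m,amin=40):
    n,l,s,ce=cv2.connectedComponentsWithStats(m.astype(np.uint8))
    return [(l==i) for i in range(1,n) if s[i,4]>=amin]
def blocks(c,zmax=.05):
    "black block tops (dark+screws, 15..zmax m high): centre xy,size,yaw,z"
    P=cloud(c); im=c["image"].astype(int); out=[]
    sat=im.max(2)-im.min(2)
    m=(P[...,2]>.018)&(P[...,2]<zmax)&(c["z_map"]>0)&(sat<45)&(P[...,0]>.3)&(P[...,0]<.75)&(abs(P[...,1])<.4)
    for b in blobs(c,m):
        xy=P[b][:,:2]; ce,s,a=rect(xy)
        if 45<s[1]<85 and s[0]<45 and (im[b].max(1)<60).mean()>.25:
            out.append((ce.round(4),np.round(s),round(a,3),round(float(np.median(P[b][:,2])),4)))
    return out
def disc(c,name):
    hsv=cv2.cvtColor(c["image"],cv2.COLOR_RGB2HSV); H={"yellow":(20,32),"green":(60,95),"blue":(100,120)}[name]
    m=cv2.inRange(hsv,(H[0],150 if name=="yellow" else 80,40),(H[1],255,255))
    return m
def pan(c):
    "rim circle fit (top 50 mm) and handle direction"
    from scipy.optimize import least_squares
    P=cloud(c); m=(P[...,2]>.044)&(P[...,2]<.056)&(c["z_map"]>0)&(abs(P[...,1])<.45)&(P[...,0]>.3)&(P[...,0]<.75)
    return P,m
def white_dot(c,uv0):
    pass
E
python3 - <<'E'
from h import *
c=dict(np.load("top0.npz"))
print(blocks(c))
g=lambda u,v,z: world(c,(u*.7,v*.7),z).round(4)
print("pan",g(257,316,.05),"handle",g(241,403,.045),"Y",g(383,312,0),"G",g(518,310,0),"timer",g(634,328,.04))
P=cloud(c)
k=(P[...,2]>.07)&(P[...,2]<.11)&(c["z_map"]>0)&(abs(P[...,0]-.5)<.2)&(P[...,1]<-.2)&(P[...,1]>-.4)
print("key",k.sum(),rect(P[k][:,:2]),np.median(P[k][:,2]))
im=c["image"][175:265,225:480,::-1]
cv2.imwrite("pics/crop1.png",cv2.resize(im,None,fx=3.1,fy=3.1,interpolation=cv2.INTER_CUBIC))
E
```

```text
[(array([ 0.693 , -0.3759]), array([26., 57.]), np.float64(0.447), 0.0363), (array([ 0.6129, -0.2282]), array([23., 65.]), np.float64(-0.802), 0.0274), (array([0.479 , 0.0179]), array([24., 64.]), np.float64(-0.393), 0.028)]
pan [0.5418 0.2193 0.05  ] handle [0.3945 0.2454 0.045 ] Y [0.5522 0.0029 0.    ] G [ 0.5529 -0.2395  0.    ] timer [ 0.5143 -0.4316  0.04  ]
key 2 (array([ 0.68628076, -0.37818204]), [0.0, 13.850154876708984], np.float64(-1.1938202818558912)) 0.07094200786833094
```

View pics/crop1.png

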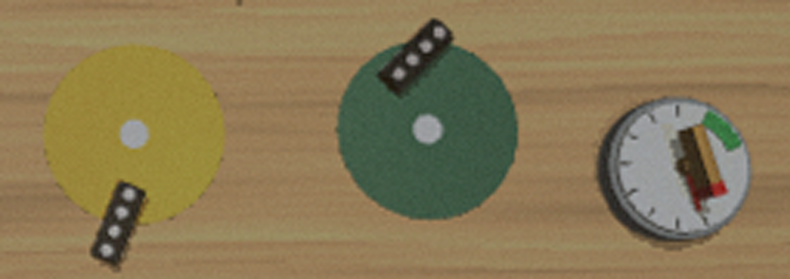

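The crop confirms both black blocks with four bright screws each, at (118,223) and (417,57) in the crop. The key's red end is at (718,188), and the green part of the dial is at (722,130). I'll load the blocks now.

```bash
cat >> h.py <<'E'
PI=np.pi
def down(p,yaw,half=True):
    best=None
    for k in ((-1,0,1) if half else (-2,0,2)):
        q=inverse_kinematics(list(p),[PI,0,yaw+k*PI])
        if q is not None and (best is None or abs(q[6])<abs(best[0][6])): best=(q,yaw+k*PI)
    if best is None: raise RuntimeError(f"no ik {p} {yaw}")
    return best
def go(p,yaw):
    q,y=down(p,yaw); move_joints(q); return y
def st(s=""):
    o=get_obs(); print(s,"t%.1f"%o["time_s"],np.round(o["ee_pos"],4),"yaw %.3f"%o["tool_rot"][2],"w %.4f gf %.1f"%(o["grip_width"],o["grip_force"]),np.round(o["ft_force"],1)); return o
def load(b,dst,dyaw):
    (x,y),_,a,_=b
    go((x,y,.14),a); move_gripper(.05); move_l([x,y,.008],velocity=.12,force_limit=15); move_gripper(.0); st("grip")
    move_l([x,y,.15],velocity=.2); o=st("lift")
    if o["grip_width"]<.015: print("MISSED"); return False
    go((*dst,.15),dyaw); move_l([*dst,.016],velocity=.12,force_limit=12); o=st("low")
    move_gripper(.045); move_l([*dst,.16],velocity=.2); st("out"); return True
E
python3 - <<'E'
from h import *
c=read_camera("top"); B=[b for b in blocks(c) if b[0][1]>-.32]; print(B)
pan0=np.array([.5418,.2193]); yw=-.176; R=np.array([[np.cos(yw),-np.sin(yw)],[np.sin(yw),np.cos(yw)]])
B.sort(key=lambda b:-b[0][1])
# block lies along pan x, offset in pan y
load(B[0],pan0+R@[0,.032],yw)
c=read_camera("top"); cv2.imwrite("pics/t1.png",cv2.resize(c["image"][100:330,60:460,::-1],(800,460))); print(blocks(c))
E
```

```text
[(array([ 0.6134, -0.2287]), array([23., 66.]), np.float64(-0.802), 0.0278), (array([0.479 , 0.0178]), array([24., 64.]), np.float64(-0.385), 0.0274)]
grip t4.9 [0.4791 0.0179 0.0082] yaw 2.757 w 0.0236 gf 30.0 [-1.7  0.1  3.1]
lift t5.7 [0.4782 0.0178 0.1491] yaw 2.757 w 0.0240 gf 30.0 [-0.3 -0.2 -2.2]
low t7.9 [0.548  0.2511 0.0168] yaw 2.966 w 0.0235 gf 30.0 [0.4 0.4 0.6]
out t9.3 [0.5466 0.2505 0.159 ] yaw 2.966 w 0.0451 gf 0.0 [-0.1  0.3 -0.4]
[(array([ 0.6917, -0.3744]), array([22., 56.]), np.float64(0.506), 0.032), (array([ 0.6131, -0.2284]), array([23., 66.]), np.float64(-0.803), 0.0276), (array([0.5047, 0.2906]), array([ 8., 74.]), np.float64(0.524), 0.0321)]
```

View pics/t1.png

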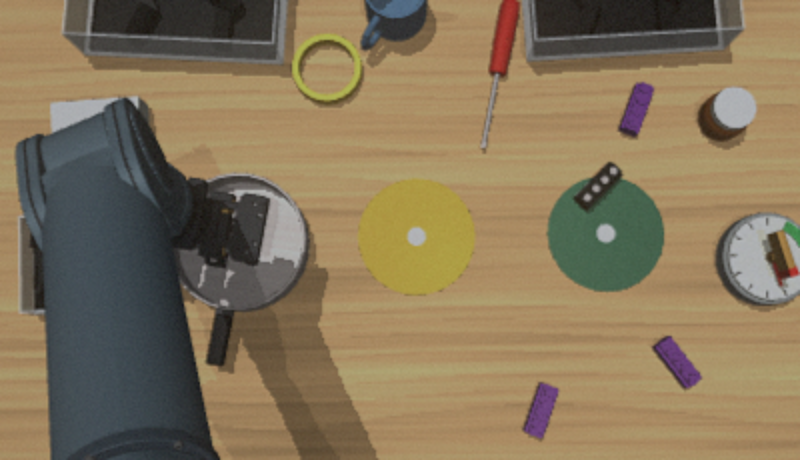

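The block is no longer on the table; the arm hides the pan's inside at (240,235). Next the second block, checking the pan's pose while the block is in hand.

```bash
cat >> h.py <<'E'
def panpose(c,est,verbose=False):
    from scipy.optimize import least_squares
    P=cloud(c); d=np.hypot(P[...,0]-est[0],P[...,1]-est[1]); z=P[...,2]
    ok=c["z_map"]>0
    r=P[ok&(z>.045)&(z<.055)&(d<.13)&(d>.05)][:,:2]
    f=least_squares(lambda p:np.hypot(*(r-p).T)-.083,est,loss="soft_l1",f_scale=.002); ce=f.x
    d=np.hypot(P[...,0]-ce[0],P[...,1]-ce[1])
    h=P[ok&(z>.04)&(z<.054)&(d>.1)&(d<.16)&(c["image"].max(2)<70)][:,:2]
    yaw=None
    if len(h)>15:
        v=ce-h.mean(0); yaw=np.arctan2(v[1],v[0])
    print("pan",ce.round(4),"yaw",yaw,"n",len(r),len(h)); return ce,yaw
E
python3 - <<'E'
from h import *
go((.55,-.1,.2),-.6)
c=read_camera("top"); panpose(dict(np.load("top0.npz")),[.54,.219])
ce,yw=panpose(c,[.5418,.2193])
bs=blocks(c); print(bs)
b=[b for b in bs if np.hypot(*(b[0]-[.613,-.228]))<.06][0]
R=np.array([[np.cos(yw),-np.sin(yw)],[np.sin(yw),np.cos(yw)]])
load(b,ce+R@[0,-.032],yw)
go((.55,-.1,.2),0)
c=read_camera("top"); ce,yw=panpose(c,[.5418,.2193]); print(blocks(c)); cv2.imwrite("pics/t2.png",cv2.resize(c["image"][100:330,60:460,::-1],(800,460)))
E
```

```text
pan [0.5415 0.2247] yaw -0.3326710972324278 n 545 179
pan [0.5415 0.2247] yaw -0.2709921873992126 n 543 169
[(array([ 0.6907, -0.3751]), array([23., 57.]), np.float64(0.575), 0.0329), (array([0.5477, 0.2512]), array([25., 64.]), np.float64(-0.17), 0.0325)]Traceback (most recent call last):
  File "<stdin>", line 6, in <module>
IndexError: list index out of range
```

```bash
cat >> h.py <<'E'
def panpose(c,est,yaw0=None):
    from scipy.optimize import least_squares
    P=cloud(c); z=P[...,2]; ok=c["z_map"]>0; ce=np.array(est,float)
    for w in (.02,.012,.008,.008):
        d=np.hypot(P[...,0]-ce[0],P[...,1]-ce[1])
        r=P[ok&(z>.045)&(z<.055)&(abs(d-.083)<w)][:,:2]
        f=least_squares(lambda p:np.hypot(*(r-p).T)-.083,ce,loss="soft_l1",f_scale=.002); ce=f.x
    D=P[...,:2]-ce; d=np.hypot(*np.moveaxis(D,-1,0))
    m=ok&(z>.042)&(z<.054)&(d>.1)&(d<.16)&(c["image"].max(2)<70)
    if yaw0 is not None:
        a=np.arctan2(-D[...,1],-D[...,0]); m&=abs((a-yaw0+PI)%(2*PI)-PI)<.35
    h=P[m][:,:2]; yaw=None
    if len(h)>15:
        v=ce-h.mean(0); yaw=np.arctan2(v[1],v[0])
    print("pan",ce.round(4),"yaw",yaw,"res",np.abs(f.fun).mean().round(4),"n",len(r),len(h),"hmean",h.mean(0) if len(h) else 0); return ce,yaw
E
python3 - <<'E'
from h import *
go((.40,-.02,.3),0)
panpose(dict(np.load("top0.npz")),[.5418,.2193],-.176)
c=read_camera("top"); ce,yw=panpose(c,[.5418,.2193],-.176)
bs=blocks(c); print(bs)
cv2.imwrite("pics/t2.png",cv2.resize(c["image"][100:330,60:460,::-1],(800,460)))
s=read_camera("scene"); print(proj(s,[*ce,.05]),proj(c,[*ce,.05]))
E
```

```text
pan [0.5439 0.2242] yaw -0.16427979894783115 res 0.0014 n 411 163 hmean [0.4207127  0.24459193]
pan [0.5438 0.2242] yaw -0.16633423306695916 res 0.0014 n 403 159 hmean [0.4205191  0.24493889]
[(array([ 0.6902, -0.3751]), array([24., 57.]), np.float64(0.608), 0.0353), (array([ 0.6133, -0.2286]), array([23., 66.]), np.float64(-0.802), 0.0274), (array([0.5479, 0.2513]), array([26., 64.]), np.float64(-0.158), 0.0326), (array([0.4295, 0.2443]), array([21., 72.]), np.float64(-0.147), 0.0471)]
[345.03083034 190.96560276] [177.87997668 220.39251301]
```

View pics/t2.png

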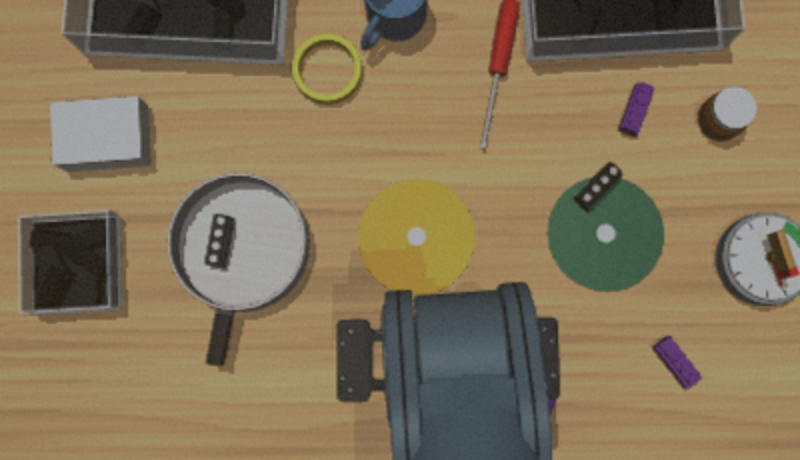

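Block A lies in the pan at (219,241); the pan centre is at about (240,242). Block B is next.

Run:
```python
from h import *
ce=np.array([.543,.223]); yw=-.16
R=np.array([[np.cos(yw),-np.sin(yw)],[np.sin(yw),np.cos(yw)]])
move_gripper(.05)
load((np.array([.6133,-.2286]),0,-.802,0),ce+R@[0,-.034],yw)
go((.40,-.02,.3),0)
c=read_camera("top"); panpose(c,ce,yw); print(blocks(c)); cv2.imwrite("pics/t3.png",cv2.resize(c["image"][100:330,60:460,::-1],(800,460)))
np.savez("top3.npz",**c)
```

```text
grip t15.2 [ 0.6135 -0.2286  0.0083] yaw 2.340 w 0.0239 gf 30.0 [-1.   0.6  2.9]
lift t16.0 [ 0.6125 -0.228   0.1488] yaw 2.340 w 0.0236 gf 30.0 [ 0.4 -0.4 -0.8]
low t18.9 [0.5382 0.1896 0.0167] yaw 2.982 w 0.0233 gf 30.0 [ 0.9  0.5 -0.8]
out t20.2 [0.5368 0.1893 0.1591] yaw 2.982 w 0.0452 gf 0.0 [-0.3 -1.3  0.9]
pan [0.5438 0.2242] yaw -0.1638343967585833 res 0.0014 n 405 162 hmean [0.42014388 0.24467291]
[(array([ 0.6917, -0.3757]), array([24., 55.]), np.float64(0.608), 0.035), (array([0.5478, 0.2509]), array([25., 64.]), np.float64(-0.173), 0.0328), (array([0.5378, 0.1901]), array([25., 64.]), np.float64(-0.146), 0.0328)]
```

View pics/t3.png

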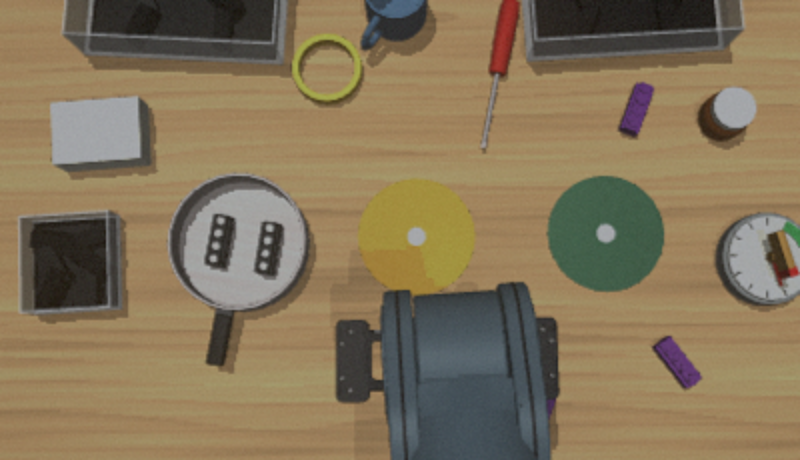

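Both blocks are in the pan, at (219,241) and (269,249). Now I'll grip the handle and slide the pan to the yellow disc.

```bash
cat >> h.py <<'E'
def dots(c):
    return world(c,(268,218),0)[:2],world(c,(362.75,216.75),0)[:2]
def grab(ce,yw):
    h=ce-.122*np.array([np.cos(yw),np.sin(yw)])
    move_gripper(.05)
    go((*h,.13),yw); move_l([*h,.017],velocity=.12,force_limit=15); st("pre"); move_gripper(0); st("hold")
def slide(d,v=.07):
    p=get_obs()["ee_pos"]; z=p[2]
    move_l([p[0]+d[0],p[1]+d[1],z],velocity=v); return st("slid")
def letgo():
    move_gripper(.05); p=get_obs()["ee_pos"]; move_l([p[0],p[1],.15],velocity=.2)
E
python3 - <<'E'
from h import *
c0=dict(np.load("top3.npz")); Y,G=dots(c0); print(Y,G)
ce,yw=panpose(read_camera("top"),[.543,.2235],-.163)
grab(ce,yw); slide((Y-ce)*.5); slide((Y-ce)*.5); letgo()
go((.42,.25,.3),.3)
c=read_camera("top"); ce,yw=panpose(c,Y,-.163); print(Y-ce)
cv2.imwrite("pics/t4.png",cv2.resize(c["image"][100:330,60:460,::-1],(800,460)))
E
```

```text
[0.55318995 0.00319313] [ 0.55356826 -0.23986101]
pan [0.5439 0.2242] yaw -0.16398544877021728 res 0.0013 n 396 164 hmean [0.42069306 0.24460231]
pre t24.0 [0.4241 0.2444 0.0176] yaw 2.977 w 0.0498 gf 0.0 [-0.2 -0.3  0. ]
hold t24.6 [0.4237 0.2444 0.0172] yaw 2.978 w 0.0194 gf 30.0 [ 0.2 -0.3  3.6]
slid t26.3 [0.4283 0.1338 0.0172] yaw 2.978 w 0.0195 gf 30.2 [-0.7  4.3  3.6]
slid t28.1 [0.4326 0.0237 0.0172] yaw 2.978 w 0.0191 gf 30.2 [-0.3  5.5  6.3]
pan [0.5531 0.0064] yaw -0.1407052591879251 res 0.0013 n 380 155 hmean [0.42888985 0.02399485]
[ 0.00012408 -0.00321327]
```

View pics/t4.png

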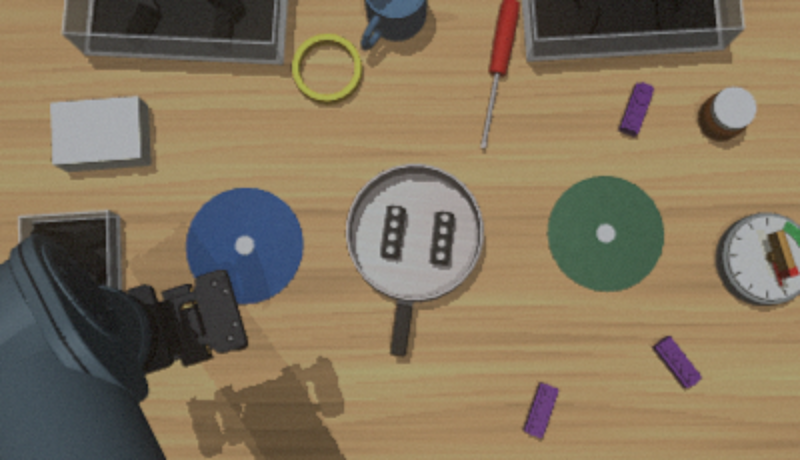

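The pan stands on the yellow disc at (414,233), about 3 mm off centre by the fit, with both blocks inside. Next I'll measure the key.

Run:
```python
from h import *
c=read_camera("top"); s=read_camera("scene")
A=cv2.resize(c["image"][195:265,408:478,::-1],(400,400),interpolation=cv2.INTER_CUBIC)
B=cv2.resize(s["image"][235:305,40:110,::-1],(400,400),interpolation=cv2.INTER_CUBIC)
cv2.imwrite("pics/key.png",np.hstack([A,B]))
for n,k in(("top",c),("scene",s)):
    P=cloud(k); near=(k["z_map"]>0)&(np.hypot(P[...,0]-.514,P[...,1]+.432)<.08)
    w=near&(P[...,2]>.065)&(P[...,2]<.11); f=near&(P[...,2]>.034)&(P[...,2]<.046)
    print(n,w.sum(),rect(P[w][:,:2]),P[w].mean(0),np.percentile(P[w][:,2],[5,50,95]))
    (x,y),r=cv2.minEnclosingCircle(np.float32(P[f][:,:2])); print("dial",x,y,r)
```

```text
top 212 (array([ 0.51656445, -0.43275513]), [13.26612377166748, 56.132652282714844], np.float64(0.256205767469331)) [ 0.51565841 -0.43158177  0.08673849] [0.06756711 0.0913071  0.09816468]
dial 0.5163805484771729 -0.43198391795158386 0.058329783380031586
scene 244 (array([ 0.52068188, -0.43430179]), [11.056772232055664, 59.02203369140625], np.float64(0.26806808617578914)) [ 0.52536946 -0.43497171  0.08450928] [0.06781665 0.08731135 0.09497328]
dial 0.5209260582923889 -0.4344809055328369 0.05738610774278641
```

View pics/key.png

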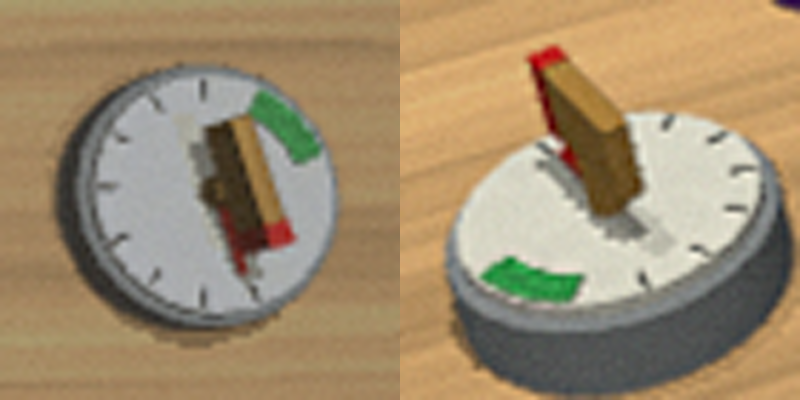

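Left half (top view): key hub at (212,190), pointer and red end at (245,275). The green arc runs clockwise from (262,100) to (310,155), 229–269° from the pointer, so the key is at about 0 and the goal is about 4.33 rad. I'll wind it in three part turns, starting with one and watching the forces.

```bash
cat >> h.py <<'E'
def turn(ax,wyaw,ang,z=.059):
    "grip the wing at yaw wyaw and turn clockwise by ang"
    best=None
    for k in (-2,-1,0,1,2):
        y=wyaw+k*PI; q0=inverse_kinematics([*ax,.15],[PI,0,y]); 
        if q0 is None: continue
        q1=inverse_kinematics([*ax,.15],[PI,0,y-.1]); s=np.sign(q1[6]-q0[6])
        m=max(abs(q0[6]),abs(q0[6]+s*ang))
        if m<2.7 and (best is None or m<best[0]): best=(m,q0,s)
    m,q0,s=best; print("q7",q0[6],"->",q0[6]+s*ang)
    move_gripper(.06); move_joints(q0); move_l([*ax,z],velocity=.12,force_limit=15); st("at")
    move_gripper(0); st("grip")
    n=int(np.ceil(ang/.3)); q=np.array(get_obs()["joint_pos"]); q=np.array(inverse_kinematics(list(get_obs()["ee_pos"]),list(get_obs()["tool_rot"])))
    for i in range(n):
        q[6]+=s*ang/n; move_joints(list(q)); o=get_obs()
        print(np.round(o["ft_force"],1),np.round(o["wrist_torque"],2),"w%.4f"%o["grip_width"])
        if np.linalg.norm(o["ft_force"])>50: print("STOP at",i); break
    st("end"); move_gripper(.06); move_l([*ax,.16],velocity=.2)
def keylook(name,rad=.045):
    go((.43,-.12,.3),0); c=read_camera("top"); s=read_camera("scene")
    for k in (c,s):
        P=cloud(k); w=(k["z_map"]>0)&(np.hypot(P[...,0]-.518,P[...,1]+.433)<.05)&(P[...,2]>.07)&(P[...,2]<.11)
        r=rect(P[w][:,:2]); print("wing",r[0],np.round(r[1]),r[2])
    A=cv2.resize(c["image"][195:265,408:478,::-1],(400,400),interpolation=cv2.INTER_CUBIC)
    B=cv2.resize(s["image"][235:305,40:110,::-1],(400,400),interpolation=cv2.INTER_CUBIC)
    cv2.imwrite(f"pics/{name}.png",np.hstack([A,B])); return c
E
python3 - <<'E'
from h import *
go((.45,-.3,.25),0)
turn(np.array([.518,-.433]),.26,1.44)
keylook("key1")
E
```

```text
q7 -0.18561856970977328 -> -1.6256185697097731
at t34.7 [ 0.5183 -0.4336  0.0598] yaw 0.260 w 0.0601 gf 0.0 [ 0.3 -0.  -0.1]
grip t35.5 [ 0.5185 -0.4349  0.0593] yaw 0.260 w 0.0109 gf 30.0 [ 2.9 -4.7 -3.7]
[ 0.4 -1.3 -1.8] [-0.2   0.05  0.  ] w0.0108
[ 0.8 -1.9 -1.8] [-0.33 -0.03  0.06] w0.0105
[ 0.9 -2.6 -3.4] [-0.38 -0.04  0.13] w0.0111
[ 1.1 -2.8 -2.2] [-0.43 -0.07  0.05] w0.0106
[ 1.9 -2.3 -3.5] [-0.49 -0.1   0.07] w0.0107
end t37.4 [ 0.5185 -0.4351  0.0593] yaw -1.174 w 0.0107 gf 30.0 [ 1.9 -2.3 -3.5]
wing [ 0.51683777 -0.43289148] [10. 57.] -1.1240996899135118
wing [ 0.52004474 -0.43374512] [15. 58.] -1.0820220442958828
```

Run:
```python
from h import *
ax=np.array([.518,-.4345])
go((.45,-.3,.25),0)
turn(ax,-1.14,1.46)
turn(ax,-2.58,1.46)
keylook("key2")
```

```text
q7 1.2378943604611887 -> -0.22210563953881124
at t43.9 [ 0.5185 -0.435   0.0598] yaw 2.002 w 0.0603 gf 0.0 [-0.9 -0.2 -0.1]
grip t44.7 [ 0.5182 -0.4344  0.059 ] yaw 2.002 w 0.0112 gf 30.0 [ 0.4  0.6 -0.1]
[ 0.7 -0.6  0.1] [-0.04 -0.18  0.06] w0.0113
[ 1.9 -0.3 -0.9] [-0.12 -0.33  0.05] w0.0111
[ 3.3  0.1 -2. ] [-0.2  -0.65  0.12] w0.0115
[ 4.7 -1.9 -2.7] [-0.28 -0.91  0.12] w0.0109
[ 5.4 -2.3 -4. ] [-0.5  -0.98  0.03] w0.0111
end t46.7 [ 0.5189 -0.4347  0.0591] yaw 0.547 w 0.0111 gf 30.0 [ 5.4 -2.3 -4. ]
q7 -0.2047698755842754 -> -1.6647698755842755
at t49.5 [ 0.5185 -0.4351  0.0598] yaw 0.561 w 0.0602 gf 0.0 [ 0.2  0.7 -0.2]
grip t50.4 [ 0.5184 -0.4351  0.0591] yaw 0.561 w 0.0106 gf 30.0 [ 2.  -2.2 -1.7]
[ 1.2 -1.7 -1.1] [-0.33 -0.13  0.06] w0.0111
[ 0.5 -1.7 -1.7] [-0.26 -0.08  0.03] w0.0113
[ 1.2 -1.3 -1.4] [-0.21 -0.06  0.05] w0.0106
[ 2.  -1.  -1.6] [-0.14  0.02  0.05] w0.0108
[ 0.4 -0.7 -1. ] [-0.1  -0.11  0.06] w0.0113
end t52.3 [ 0.5183 -0.4351  0.0591] yaw -0.892 w 0.0113 gf 30.0 [ 0.4 -0.7 -1. ]
wing [ 0.51756464 -0.43393341] [11. 59.] -0.8224469286391671
wing [ 0.52004437 -0.4345329 ] [14. 58.] -0.81451097490684
```

View pics/key2.png

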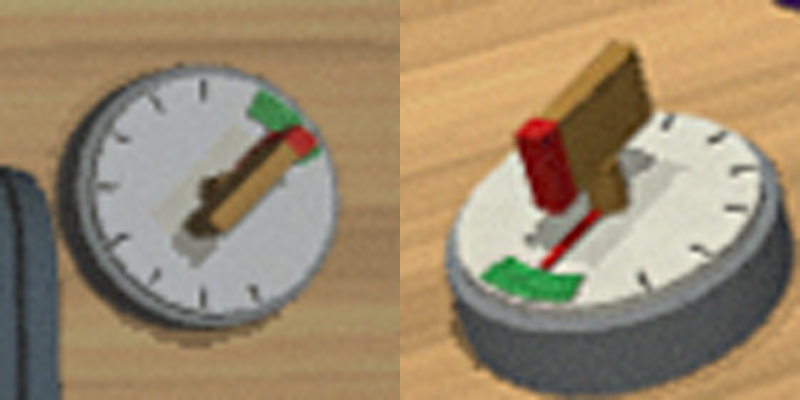

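The pointer (545,268 in the right half) is near the middle of the green part, at about 4.25 rad. Now I'll recheck the pan and slide it to the green disc.

Run:
```python
from h import *
Y,G=dots(dict(np.load("top3.npz")))
go((.42,.25,.3),.3)
ce,yw=panpose(read_camera("top"),Y,-.14); print(blocks(read_camera("top")))
if np.hypot(*(ce-Y))<.012:
    grab(ce,yw); d=G-ce; slide(d*.5); o=slide(d*.5); letgo()
    go((.42,.1,.3),.3)
    c=read_camera("top"); ce,yw=panpose(c,G,yw); print(G-ce,blocks(c)); cv2.imwrite("pics/t5.png",cv2.resize(c["image"][100:330,60:460,::-1],(800,460)))
else: print("KNOCKED")
```

```text
pan [0.5531 0.0065] yaw -0.13968536593474504 res 0.0013 n 379 152 hmean [0.42893559 0.02392384]
[(array([ 0.6917, -0.3755]), array([23., 57.]), np.float64(0.53), 0.0319), (array([0.4388, 0.0158]), array([37., 73.]), np.float64(-0.087), 0.0475)]
pre t59.8 [0.4327 0.0236 0.0175] yaw 3.002 w 0.0500 gf 0.0 [ 0.  -0.5  0.5]
hold t60.4 [0.4324 0.0234 0.0172] yaw 3.002 w 0.0195 gf 30.0 [-0.9 -1.1  3.4]
slid t62.3 [ 0.4324 -0.1003  0.0171] yaw 3.001 w 0.0197 gf 30.2 [1.1 2.8 4.5]
slid t64.2 [ 0.4324 -0.2227  0.0171] yaw 3.003 w 0.0195 gf 30.2 [0.7 6.  6.3]
pan [ 0.5535 -0.2364] yaw -0.12687222543156665 res 0.0013 n 397 177 hmean [ 0.42833471 -0.22042581]
[ 1.89524998e-05 -3.46314981e-03] [(array([ 0.6909, -0.3754]), array([23., 57.]), np.float64(0.573), 0.0345)]
```

View pics/t5.png

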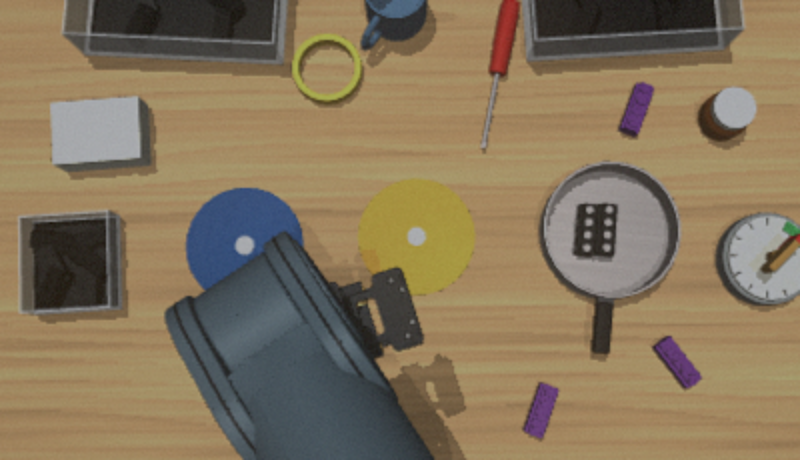

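The pan stands on the green disc at (610,231), about 3 mm off centre. Both blocks are inside, now side by side at (596,230). The timer is still wound and everything else is in place.

Run:
```python
from h import *
Y,G=dots(dict(np.load("top3.npz"))); pause(1)
ce,_=panpose(read_camera("top"),G,-.13)
if np.hypot(*(ce-G))<.008: print(close_job())
```

```text
pan [ 0.5534 -0.2364] yaw -0.1269757867119616 res 0.0014 n 408 177 hmean [ 0.4283858  -0.22041626]
the job is handed in; nothing more can be done
None
```

The job is done and handed in: both black blocks were loaded on the blue disc, the timer was wound to about 4.25 rad (inside the green) with the pan on the yellow disc, and the pan was slid on to stand about 3 mm off the centre of the green disc.

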